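# Touch-check the press-to-show carrom turntable

## Robot

A 6-joint arm with a two-finger parallel gripper is mounted at the origin on the work surface. World frame = base frame: x ahead of the robot, y to its left, z up, the work surface at z = 0. Lengths are in m, angles in rad, forces in N, time in s.
With the tool pointing down it reaches from about 0.25 to 0.775 m from the base axis. Payload 4 kg.
Tool frame: the origin (TCP) lies between the finger pads; the fingertips stand 11 mm ahead of it and the grasp point (between the pads) lies 8 mm behind it (robot.tip_extent is the z of the fingertips in the tool frame, in m); z points along the fingers, y is the line along which they close (so a half turn about z gives the same grasp; the last joint's range is limited). The gripper opens to 94 mm and grips with 3 to 60 N. Pads are 16 mm wide; open, the fingers measure 119 mm over their backs; the gripper's body (75 mm by 177 mm) begins 78 mm behind the grasp point.
Start: joints at [-0.103, 0.087, 1.371, -0, 1.684, -0.103], TCP at [0.55, -0, 0.217] pointing down, gripper open.
Joint ranges: [-3.1, 3.1], [-0.76, 2.03], [0.27, 2.55], [-1.08, 4.22], [0.17, 2.65], [-2.57, 2.57]. Speed limits (rad/s): [2.79, 2.79, 3.14, 3.14, 3.14, 3.14].

## Interface

Orientations are given as [roll, pitch, yaw] about the fixed x, y, z axes, in that order (R = Rz(yaw) Ry(pitch) Rx(roll)).
In Python, from bench import robot, imaging gives the robot as it stands.
- The arm moves only by the shell command python3 -m pendant 'ROWS'. ROWS is JSON, a list of rows, each a list of 7 numbers: the shift along the world's x, y, z in cm, then the turn, a rotation vector about the world's x, y, z in degrees, then the opening, from 0 (shut) to 1 (fully open). In form: [[dx, dy, dz, ax, ay, az, jaw], ...]. A call has 1 to 8 rows; each row shifts and turns the commanded pose from where the row before left it; what a row does not reach is not made up. A row lasts 1/10 s, in which the tool goes at most 50 mm and 8.59 degrees, less where a joint would pass 70% of its speed; a pose out of reach is approached as far as the arm can. A call is refused whole if a number of a shift passes 5 or a number of a turn 8.59, either way. A call with a gripper value outside its range is refused whole. The fingers move at their own pace and stop on an object; the grip force is fixed at half the most. Time passes only in rows, so rows that do not move let the fingers close. It gives the time, the measured TCP pose, the force, the opening and the grip force at its end, in the units of the state.
- robot.get_obs(): the state, without advancing time (a new reading comes with each control period).
- imaging.snapshot(name): name is "scene" or "side" or "wrist"; returns the picture (384x512x3 uint8, red, green, blue); there is no depth.
- imaging.camera_params(name): a dict with "camera_matrix" (3x3 intrinsics, pixels), "k1" (the pictures are not rectified: a ray, as slopes to the right and down, at radius r is drawn at 1 + k1 r^2 times it, then the intrinsics apply), "R" (3x3) and "t" (3): a world point X has camera coordinates R X + t. Camera axes: x right, y down, z forward; pixel columns grow to the right and rows downward; lengths in m; the calibration is good to about 2 mm. A picture is of the moment at which its call begins: read the wrist's pose just before it. camera_params takes no time and is no camera call; for the wrist camera it gives the pose at the moment of the call.
- robot.close_job(): hands the job in; it is judged then, once.
The state is a dict: "time": time; "joint_positions": joint angles; "qvel": joint speeds; "joint_torque": joint torques, N m; "tool_pos": TCP position; "ee_rot": TCP orientation; "wrist_force": force on the tool from outside, world axes, zero at the start; "wrist_torque": the same for the moment, N m; "width": finger opening in m; "finger_force": force on a finger pad.
Only numpy, scipy, OpenCV 4.12 (cv2) and the standard library are available. Lean on these libraries where they do the work, as an engineer would, in place of code of your own. Each camera call takes 0.05 s, during which the arm holds its last target. There are 200 camera calls.

## Task

Run the opening touch check of the showroom's press-to-show turntable: with closed fingertips, lightly press down on the clear blue-edged striker, then the black queen coin, then the smoked glass cube, each until its sprung pad visibly gives, letting each one come back up before the next, and then press the green button on the white console to record the check. Pick nothing up, do not shift the pieces or turn the turntable, and leave the bowl of men and everything else alone.

Things in the scene. Friction and masses are not known exactly. Their poses are not given: they have to be found in the camera images.
- turntable: Chrome turntable disc, 250 mm across, top 30 mm above the shelf, not driven, turns easily on its upright axis. Origin on the axis at shelf height, z up. Four pale sprung pads, 56 mm across, at 85 mm from the axis on its +x, +y, -x, -y; pad tops 40 mm above the shelf. Striker, queen, cube and bowl stand one on each, in any order.
- turntable_mark (a point): Small blue mark on top of the turntable near its rim, 117 mm from the axis along the turntable's +x.
- striker: Crystal-clear acrylic striker with a faint blue edge, a disc 41 mm across, 9 mm thick, 15 g, loose, flat. Origin at the centre of its underside, z up (top 9 mm above). Its sprung pad starts to give at about 1.5 N and bottoms after 8 mm at about 5.5 N, less the weight on it, and springs back. 2 mm counts as given.
- queen: Glossy black queen coin, a disc 32 mm across and 9 mm thick, about 12 g, loose, lying flat. Origin at the centre of its underside, z up (its top is 9 mm above). It rests on the same kind of sprung pad as the striker.
- cube: Smoked (dark see-through) glass cube, 36 mm on a side, about 110 g, loose. Origin at the centre of its underside, z up (its top is 36 mm above). It rests on the same kind of sprung pad as the striker.
- bowl: Stainless bowl heaped with white plastic carrom men, 76 mm across the rim, 39 mm high with its heap, loose, on the fourth pad; to be left alone. Origin at the centre of its underside.
- console: White console block, 90 (x) by 70 (y) by 22 mm high, fixed to the shelf on one side of the turntable, with a green push button in a black housing on top. Origin at the centre of its underside. It may change sides with the rack.
- save_top (a point): Centre of the top face of the console's green button (32 mm across), button up.
- save (a joint): Travel of the green button, m: 0 up, 0.006 fully down, which takes about 5 N; it springs back. It counts from 0.004.
- rack: Clear rack, 90 by 70 mm and 50 mm high, with two short stacks of wooden men, fixed on the other side of the turntable. Origin at the centre of its underside.
- jar: Closed blue jar with a black cap, 60 mm across and 85 mm high, loose on the left; to be left alone. Origin at the centre of its underside.
- man_dark: Dark wooden carrom man, a disc 32 mm across and 8 mm thick, loose on the shelf beside the turntable's far edge; to be left alone. Origin at the centre of its underside.
- man_pale: Pale wooden carrom man, a disc 32 mm across and 8 mm thick, loose on the shelf beside the turntable's far edge; to be left alone. Origin at the centre of its underside.
Not all that is in view belongs to the job. Of the things that look like the cube, the largest one is meant.

How it is judged:
By the outcome, as a careful person would: the job done as asked, in the order asked, and still so for the second after the job is handed in, with the robot touching nothing.
It also fails if it takes over 54 s, if anything falls off the work surface, if the arm or the gripper's body presses on something with over 40 N, if the wrist force passes 120 N, or if a joint passes its speed limit or range.

## Working session

There is one attempt and no reset: what is moved stays moved. The work goes in short steps, Python scripts to look and compute and a shell command to move; the robot and the scene stay as the last step left them, time stands still between calls to the robot, and variables do not carry over. Pictures are saved under pics/ and viewed, at most 10 in all, crops included, and the job is handed in when it is done.

```bash
mkdir -p pics; cat > h.py <<'E'
import numpy as np, cv2
from bench import robot, imaging
def snap(n,f=None):
    p=imaging.camera_params(n); im=imaging.snapshot(n)
    if f: cv2.imwrite('pics/'+f,im[:,:,::-1])
    return im,p
def ray(p,uv):
    K=np.array(p['camera_matrix']);R=np.array(p['R']);t=np.array(p['t'])
    d=cv2.undistortPoints(np.array([[uv]],float),K,np.array([p['k1'],0,0,0.]))[0,0]
    return -R.T@t, R.T@np.array([d[0],d[1],1])
def plane(p,uv,z):
    c,d=ray(p,uv); return c+d*(z-c[2])/d[2]
def proj(p,X):
    r=cv2.Rodrigues(np.array(p['R']))[0]
    return cv2.projectPoints(np.array([X],float).reshape(-1,3),r,np.array(p['t'],float),np.array(p['camera_matrix']),np.array([p['k1'],0,0,0.]))[0][:,0]
E
python3 - <<'E'
from h import *
ims=[snap(n)[0] for n in('scene','side','wrist')]
for n,i in zip(('scene','side','wrist'),ims): cv2.imwrite(f'pics/{n}0.png',i[:,:,::-1])
cv2.imwrite('pics/a.png',np.hstack(ims[:2])[:,:,::-1][:, :])
for n in('scene','side','wrist'):
    p=imaging.camera_params(n);print(n,-np.array(p['R']).T@p['t'],p['k1'])
s=robot.get_obs();print(s['tool_pos'],s['ee_rot'],s['time'],s['wrist_force'],robot.tip_extent)
E
```

```text
scene [ 1.08197759 -0.762992    0.87752964] 0.03556930668971835
side [-0.04046577 -0.57793323  0.60735031] -0.07245348393654874
wrist [0.55064501 0.08368414 0.38336427] -0.016086137260423888
[5.49629531e-01 4.08334410e-05 2.15579286e-01] [-3.13995714e+00 -1.33274388e-04  1.57082176e+00] 0.15 [ 0.66597929  0.82772666 -0.08749231] 0.011
```

View pics/scene0.png

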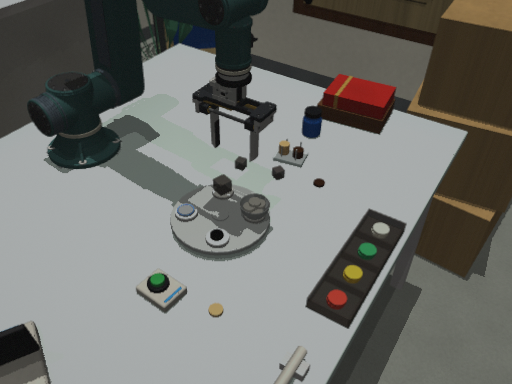

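View pics/wrist0.png

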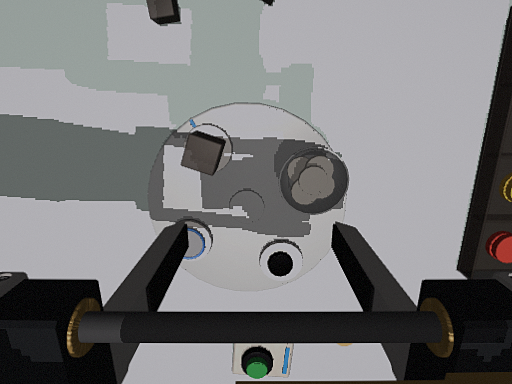

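View pics/side0.png

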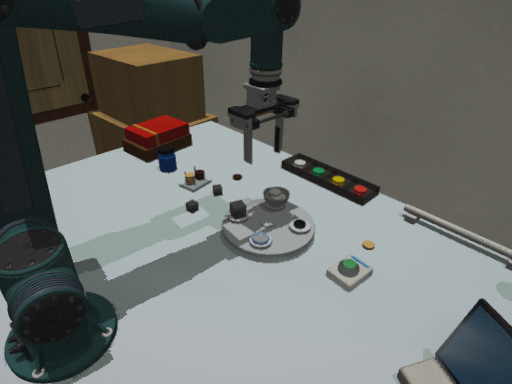

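The scene shows the turntable at (220,218): striker (186,211), queen (217,237), cube (223,184), bowl (255,207), console button (157,281). In the wrist view the same pieces are at (194,242), (280,262), (203,153), (313,180) and (257,365). There are three cube candidates in the scene: (223,184), (241,162) and (278,172). The one on the turntable pad at (223,184) is clearly the largest, so it's the one meant.

```bash
python3 - <<'E'
from h import *
P={n:imaging.camera_params(n) for n in('scene','side','wrist')}
est={'striker':((186,211),(261,240),(194,242),.049),'queen':((217,236),(300,225),(280,263),.049),'cubetop':((223,181),(238,206),(203,150),.076),'bowl':((255,203),(277,194),(313,180),.07),'button':((157,280),(349,265),(257,369),.04),'mark':(None,None,(193,123),.03),'axis':(None,None,(248,200),.03)}
for k,(a,b,c,z) in est.items():
    print(k,[plane(P[n],u,z).round(4)[:2] if u else None for n,u in zip(P,(a,b,c))])
# ellipse fits
def fit(n,mask,tag,z,amin=20):
    cs=cv2.findContours(mask.astype(np.uint8),cv2.RETR_EXTERNAL,cv2.CHAIN_APPROX_NONE)[0]
    for c in cs:
        if cv2.contourArea(c)>amin:
            (x,y),w,h=cv2.minAreaRect(c); print(n,tag,(round(x),round(y)),np.round(w),plane(P[n],(x,y),z).round(4)[:2])
for n in P:
    im=cv2.imread(f'pics/{n}0.png');h=cv2.cvtColor(im,cv2.COLOR_BGR2HSV)
    fit(n,cv2.inRange(h,(50,120,60),(75,255,255)),'green',.04)
    m=cv2.inRange(h,(100,60,60),(125,255,255)); fit(n,m,'blue',.045,8)
    m=cv2.inRange(h,(0,0,0),(180,255,30)); fit(n,m,'black',.049)
im=cv2.imread('pics/wrist0.png');s=cv2.imread('pics/scene0.png')
A=cv2.resize(im[90:300,130:370],(480,420),interpolation=cv2.INTER_CUBIC)
B=cv2.resize(s[150:310,130:300],None,fx=420/160,fy=420/160,interpolation=cv2.INTER_CUBIC)
cv2.imwrite('pics/crop.png',cv2.resize(np.hstack([A,B]),(800,int(420*800/(480+B.shape[1])))))
print(B.shape)
E
```

```text
striker [array([ 0.4652, -0.0921]), array([ 0.4514, -0.0956]), array([ 0.4696, -0.0816])]
queen [array([ 0.5797, -0.1198]), array([ 0.5677, -0.1212]), array([ 0.5757, -0.1105])]
cubetop [array([0.4927, 0.0276]), array([0.4825, 0.0233]), array([0.492 , 0.0358])]
bowl [array([0.6036, 0.0073]), array([0.6096, 0.001 ]), array([0.6078, 0.0024])]
button [array([ 0.5445, -0.2906]), array([ 0.5423, -0.2899]), array([ 0.5463, -0.2904])]
mark [None, None, array([0.4733, 0.0599])]
axis [None, None, array([ 0.5357, -0.0336])]
scene green (157, 279) [10. 14.] [ 0.5426 -0.2885]
scene green (367, 249) [12. 18.] [0.8884 0.0449]
scene blue (172, 294) [ 2. 21.] [ 0.5999 -0.3049]
scene blue (186, 210) [11. 17.] [ 0.4577 -0.0852]
scene blue (312, 121) [18.  7.] [0.5274 0.4595]
scene black (14, 344) [28. 42.] [ 0.4306 -0.5549]
scene black (158, 285) [15. 21.] [ 0.56   -0.3041]
scene black (216, 234) [ 9. 11.] [ 0.5758 -0.1164]
scene black (222, 189) [13.  9.] [0.4916 0.0251]
scene black (278, 176) [4. 7.] [0.5826 0.1534]
scene black (300, 155) [6. 5.] [0.5858 0.2711]
scene black (98, 137) [11. 18.] [0.04
[... 1705 characters left out ...]
]
side black (266, 68) [ 4. 29.] [1.7844 1.211 ]
side black (254, 50) [23.  7.] [2.1916 1.7468]
side black (278, 27) [25. 64.] [3.5519 2.7333]
side black (105, 113) [211. 227.] [0.5675 1.0451]
wrist green (256, 370) [20. 16.] [ 0.5456 -0.2913]
wrist blue (285, 360) [ 4. 26.] [ 0.5869 -0.2689]
wrist blue (195, 244) [19. 31.] [ 0.4692 -0.0866]
wrist blue (192, 123) [8. 4.] [0.4757 0.0607]
wrist black (257, 360) [26. 30.] [ 0.5465 -0.2643]
wrist black (280, 264) [23. 24.] [ 0.5757 -0.1112]
wrist black (213, 147) [45. 25.] [0.4984 0.0347]
wrist black (256, 196) [372. 515.] [ 0.5453 -0.0219]
wrist black (268, 2) [4. 9.] [0.5579 0.178 ]
wrist black (165, 12) [21. 26.] [0.4561 0.1695]
(420, 446, 3)
```

View pics/crop.png

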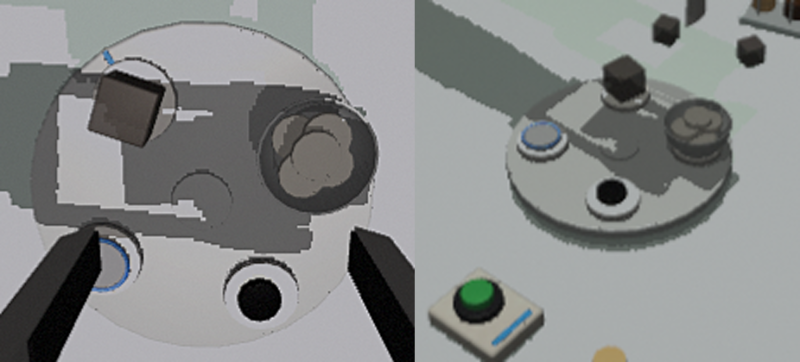

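```bash
python3 -m pendant '[[-1.5,-1.4,0,0,0,0,0],[-1.5,-1.4,-1,0,0,0,0],[-1.5,-1.4,-2,0,0,0,0],[-1.5,-1.4,-2,0,0,0,0],[-1.5,-1.5,-2,0,0,0,0],[-1.5,-1.5,-1.5,0,0,0,0],[0,0,0,0,0,0,0],[0,0,0,0,0,0,0]]'
python3 -m pendant '[[0,0,0,0,0,0,0],[0,0,0,0,0,0,0],[0,0,0,0,0,0,0],[0,0,0,0,0,0,0]]'
python3 - <<'E'
from h import *
S=[]
for n in('scene','side','wrist'):
    im,p=snap(n,n+'1.png');s=robot.get_obs()
    tip=s['tool_pos']+np.array([0,0,-.011]); print(n,proj(p,tip).round(1),proj(p,[.46,-.086,.049]).round(1))
    c={'scene':(140,130),'side':(200,130),'wrist':(130,100)}[n]
    S.append(cv2.resize(im[c[1]:c[1]+130,c[0]:c[0]+130] if n!='wrist' else im[50:310,130:390],(390,390),interpolation=cv2.INTER_CUBIC))
print(s['tool_pos'],s['wrist_force'],s['width'],s['time'])
cv2.imwrite('pics/c1.png',np.hstack(S[:2])[:,:,::-1]);cv2.imwrite('pics/c1w.png',im[:,:,::-1])
E
```

```text
time: 0.95
tool_pos: [0.4601, -0.0859, 0.1316]
ee_rot: [3.141, -0.001, 1.57]
wrist_force: [0.2, -0.9, 0.6]
width: 0.0335
finger_force: 0.0
time: 1.35
tool_pos: [0.4605, -0.0857, 0.1319]
ee_rot: [3.141, 0.0, 1.572]
wrist_force: [1.2, -0.8, -0.3]
width: 0.0019
finger_force: 0.0
scene [[183.8 186.6]] [[185.9 208.8]]
side [[261.4 212.6]] [[260.8 236.7]]
wrist [[258.3 235.5]] [[258.4 200.7]]
[ 0.46018979 -0.08589308  0.13161729] [-0.70733778 -0.39537094 -0.15856427] 0.0004740421615343782 1.5
```

View pics/c1.png

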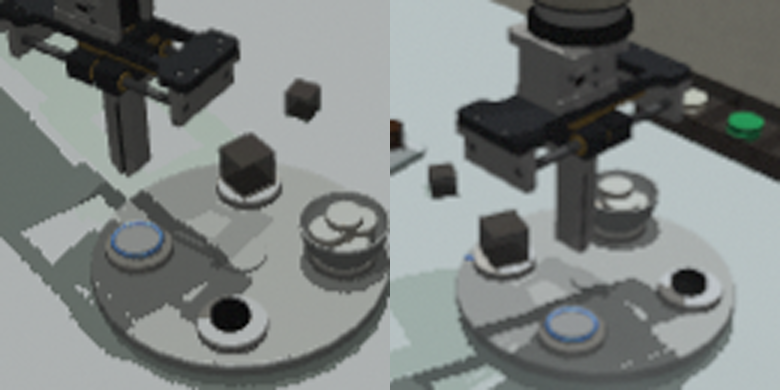

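View pics/c1w.png

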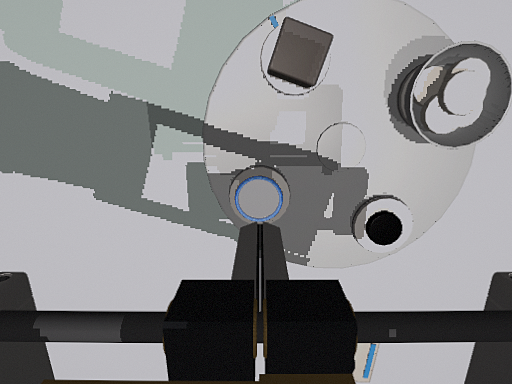

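The fingers are shut above the striker. In the wrist picture the striker ring is at (259,198), the queen at (384,228) and the cube top at (301,52). I'll measure each from this closer view.

```bash
python3 - <<'E'
from h import *
P={n:imaging.camera_params(n) for n in('scene','side','wrist')}
roi={'scene':((165,195,210,225),(205,225,232,248)),'side':((245,225,280,250),(287,212,315,236)),'wrist':((225,170,295,228),(350,190,420,262))}
for n in P:
    im=cv2.imread(f'pics/{n}1.png');h=cv2.cvtColor(im,cv2.COLOR_BGR2HSV)
    for tag,m,r in(('striker',cv2.inRange(h,(100,50,60),(125,255,255)),roi[n][0]),('queen',cv2.inRange(h,(0,0,0),(180,255,50)),roi[n][1])):
        k=np.zeros_like(m);k[r[1]:r[3],r[0]:r[2]]=m[r[1]:r[3],r[0]:r[2]]
        c=max(cv2.findContours(k,cv2.RETR_EXTERNAL,cv2.CHAIN_APPROX_NONE)[0],key=cv2.contourArea)
        x,w=cv2.minEnclosingCircle(c) ; e=cv2.fitEllipse(c)
        print(n,tag,np.round(e[0],1),np.round(e[1],1),plane(P[n],e[0],.049 if tag=='striker' else .047).round(4)[:2])
p=P['wrist']
print('cube',[plane(p,u,.076).round(4)[:2] for u in((286,18),(333,33),(318,83),(269,67))])
print('mark',plane(p,(273,21),.03),'padcube',plane(p,(295,60),.04),'padstr',plane(p,(259.5,196),.04),'padq',plane(p,(382.5,224),.04),'axisring',plane(p,(341,147),.03))
E
```

```text
scene striker [185.4 209.4] [10.9 16.6] [ 0.4602 -0.0884]
scene queen [216.2 234.5] [ 9.8 12.3] [ 0.574  -0.1152]
side striker [260.  237.6] [11.3 17.5] [ 0.4561 -0.0874]
side queen [299.2 223.6] [ 7.5 10.7] [ 0.5729 -0.1142]
wrist striker [258.4 198.4] [45.1 47.4] [ 0.4599 -0.0839]
wrist queen [383.3 227.6] [32.7 34.9] [ 0.5741 -0.1126]
cube [array([0.4785, 0.0513]), array([0.5105, 0.0423]), array([0.502 , 0.0103]), array([0.4675, 0.0208])]
mark [0.4717304  0.06011957 0.03      ] padcube [0.48929155 0.02971278 0.04      ] padstr [ 0.46088973 -0.08451487  0.04      ] padq [ 0.5760046  -0.11199611  0.04      ] axisring [ 0.53416842 -0.04146125  0.03      ]
```

```bash
python3 -m pendant '[[0,0,-2,0,0,0,0],[0,0,-2,0,0,0,0],[0,0,-1.5,0,0,0,0],[0,0,-1,0,0,0,0],[0,0,-0.4,0,0,0,0],[0,0,0,0,0,0,0],[0,0,0,0,0,0,0],[0,0,0,0,0,0,0]]'
python3 - <<'E'
from h import *
snap('side','side2.png');s=robot.get_obs();print(s['tool_pos'],s['wrist_force'])
E
python3 -m pendant '[[0,0,-0.15,0,0,0,0],[0,0,-0.15,0,0,0,0],[0,0,-0.15,0,0,0,0],[0,0,-0.1,0,0,0,0],[0,0,0,0,0,0,0],[0,0,0,0,0,0,0],[0,0,0,0,0,0,0]]'
python3 - <<'E'
from h import *
I=[]
for n,c in(('scene',(140,150)),('side',(215,170))):
    im,p=snap(n,n+'3.png');I.append(cv2.resize(im[c[1]:c[1]+100,c[0]:c[0]+100],(390,390),interpolation=cv2.INTER_CUBIC));s=robot.get_obs();print(s['tool_pos'],s['wrist_force'])
cv2.imwrite('pics/c3.png',np.hstack(I)[:,:,::-1])
E
```

```text
time: 2.3
tool_pos: [0.4607, -0.0862, 0.0635]
ee_rot: [3.14, 0.001, 1.571]
wrist_force: [0.6, -0.8, 0.4]
width: 0.0004
finger_force: 0.0
[ 0.46064487 -0.08618486  0.06338569] [ 0.53324312  0.64082401 -0.57302548]
time: 3.05
tool_pos: [0.4603, -0.0861, 0.0573]
ee_rot: [3.141, 0.0, 1.571]
wrist_force: [0.7, -0.4, 2.5]
width: 0.0001
finger_force: 1.2
[ 0.460306   -0.0861189   0.05728088] [ 0.5974081  -0.39235108  2.40386709]
[ 0.46031789 -0.08611467  0.05724873] [ 0.94709715 -0.26507074  2.73155079]
```

View pics/c3.png

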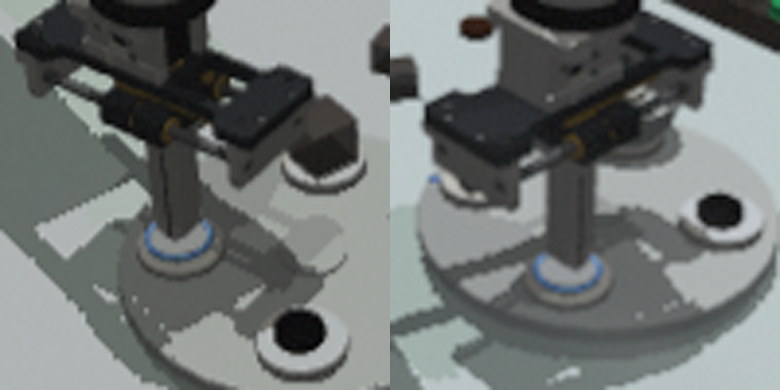

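The fingertips are centred on the striker and the pad has gone down about 2.7 mm at 2.5 N. I'll press slightly deeper for margin, then lift and cross to the queen.

```bash
python3 -m pendant '[[0,0,-0.15,0,0,0,0],[0,0,0,0,0,0,0],[0,0,0,0,0,0,0],[0,0,0,0,0,0,0],[0,0,0,0,0,0,0]]'
python3 -m pendant '[[0,0,0.2,0,0,0,0],[0,0,0.4,0,0,0,0],[0,0,1,0,0,0,0],[0,0,2,0,0,0,0],[0,0,1.5,0,0,0,0],[0,0,0,0,0,0,0],[0,0,0,0,0,0,0]]'
python3 -m pendant '[[2.4,-0.6,0,0,0,0,0],[3,-0.8,0,0,0,0,0],[3,-0.7,0,0,0,0,0],[3,-0.7,0,0,0,0,0],[0,0,0,0,0,0,0],[0,0,0,0,0,0,0],[0,0,0,0,0,0,0]]'
python3 - <<'E'
from h import *
p=None
for n in('scene','side','wrist'):
    im,p=snap(n,n+'4.png')
h=cv2.cvtColor(im,cv2.COLOR_RGB2HSV)
for t,m,z in(('str',cv2.inRange(h,(100,50,60),(125,255,255)),.049),('q',cv2.inRange(h,(0,0,0),(180,255,40)),.049)):
    for c in cv2.findContours(m,cv2.RETR_EXTERNAL,cv2.CHAIN_APPROX_NONE)[0]:
        if cv2.contourArea(c)>100:
            x=cv2.fitEllipse(c);print(t,np.round(x[0]),np.round(x[1]),plane(p,x[0],z).round(4)[:2])
s=robot.get_obs();print(s['tool_pos'],s['wrist_force'])
E
```

```text
time: 3.65
tool_pos: [0.4603, -0.0861, 0.0557]
ee_rot: [3.141, 0.0, 1.571]
wrist_force: [0.6, -0.5, 3.7]
width: 0.0004
finger_force: 1.6
time: 4.35
tool_pos: [0.4596, -0.0859, 0.1063]
ee_rot: [-3.141, -0.0, 1.571]
wrist_force: [0.9, 0.7, -0.7]
width: 0.0003
finger_force: 0.0
time: 5.05
tool_pos: [0.5727, -0.1136, 0.1055]
ee_rot: [-3.139, -0.001, 1.571]
wrist_force: [-0.9, 0.7, 0.4]
width: 0.0005
finger_force: 0.0
str [114. 174.] [49. 56.] [ 0.4614 -0.0838]
q [159. 333.] [103. 275.] [ 0.4815 -0.2333]
q [357. 327.] [ 95. 268.] [ 0.6625 -0.2263]
q [259. 266.] [ 51. 141.] [ 0.5729 -0.1635]
q [117.   5.] [ 50. 108.] [0.4788 0.032 ]
[ 0.57317752 -0.1137544   0.10662851] [-0.37990875  0.04959331  0.62501225]
```

View pics/wrist4.png

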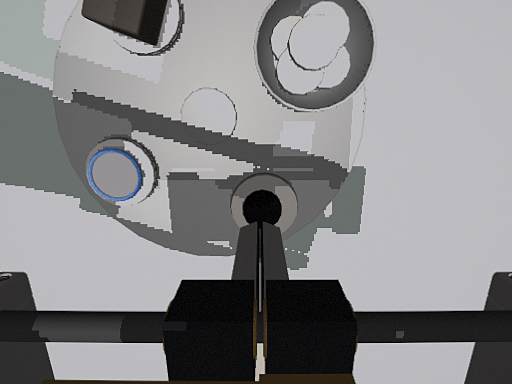

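The striker hasn't shifted, and the queen at (262,207) is right under the fingertips. Next, press it.

```bash
python3 -m pendant '[[0,0,-1.5,0,0,0,0],[0.1,0,-1.5,0,0,0,0],[0,0,-0.8,0,0,0,0],[0,0,-0.4,0,0,0,0],[0,0,-0.15,0,0,0,0],[0,0,-0.15,0,0,0,0],[0,0,-0.15,0,0,0,0],[0,0,-0.15,0,0,0,0]]'
python3 -m pendant '[[0,0,-0.2,0,0,0,0],[0,0,-0.1,0,0,0,0],[0,0,0,0,0,0,0],[0,0,0,0,0,0,0],[0,0,0,0,0,0,0],[0,0,0,0,0,0,0]]'
python3 - <<'E'
from h import *
I=[]
for n,c in(('scene',(165,170)),('side',(240,160))):
    im,p=snap(n,n+'5.png');I.append(cv2.resize(im[c[1]:c[1]+100,c[0]:c[0]+100],(390,390),interpolation=cv2.INTER_CUBIC));s=robot.get_obs();print(s['tool_pos'],s['wrist_force'])
cv2.imwrite('pics/c5.png',np.hstack(I)[:,:,::-1])
E
```

```text
time: 6.0
tool_pos: [0.5755, -0.1141, 0.0592]
ee_rot: [3.14, 0.0, 1.571]
wrist_force: [-0.6, -0.4, 2.2]
width: 0.0007
finger_force: 0.8
time: 6.6
tool_pos: [0.5754, -0.1141, 0.0559]
ee_rot: [3.14, 0.0, 1.571]
wrist_force: [0.3, -0.0, 2.8]
width: 0.0002
finger_force: 1.6
[ 0.57545532 -0.11413259  0.0558816 ] [-0.28975333 -0.74851003  3.16274829]
[ 0.57542682 -0.11413198  0.05578437] [ 0.69342382 -0.21051554  3.54671544]
```

View pics/c5.png

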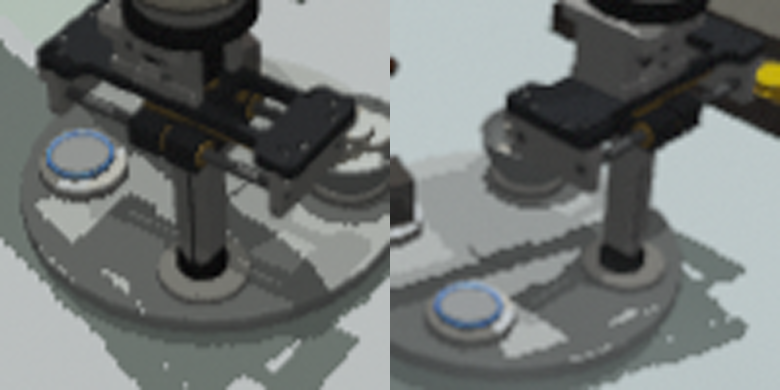

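The fingertips are on the queen and its pad is down about 4 mm at roughly 3.2 N. Lift and move to the cube.

```bash
python3 -m pendant '[[0,0,0.2,0,0,0,0],[0,0,0.4,0,0,0,0],[0,0,1,0,0,0,0],[0,0,2,0,0,0,0],[0,0,2,0,0,0,0],[0,0,1,0,0,0,0],[0,0,0,0,0,0,0]]'
python3 -m pendant '[[-1.5,2.4,0,0,0,0,0],[-1.5,2.6,0,0,0,0,0],[-1.5,2.6,0,0,0,0,0],[-1.5,2.6,0,0,0,0,0],[-1.5,2.6,0,0,0,0,0],[-1,1.6,0,0,0,0,0],[0,0,0,0,0,0,0],[0,0,0,0,0,0,0]]'
python3 - <<'E'
from h import *
for n in('scene','side'): snap(n,n+'6.png')
im,p=snap('wrist','wrist6.png')
s=robot.get_obs();print(s['tool_pos'],s['wrist_force'],proj(p,[.49,.03,.076]),proj(p,s['tool_pos']-[0,0,.011]))
E
```

```text
time: 7.4
tool_pos: [0.5758, -0.1142, 0.1235]
ee_rot: [3.138, 0.001, 1.571]
wrist_force: [0.6, 0.2, 0.5]
width: 0.0004
finger_force: 0.0
time: 8.2
tool_pos: [0.4897, 0.0299, 0.1207]
ee_rot: [-3.141, 0.001, 1.571]
wrist_force: [0.1, -0.2, 0.3]
width: 0.0004
finger_force: 0.0
[0.49032215 0.02917003 0.12110303] [0.14084131 0.31309079 0.0951112 ] [[258.32099868 215.32054397]] [[258.57997925 235.61999593]]
```

View pics/wrist6.png

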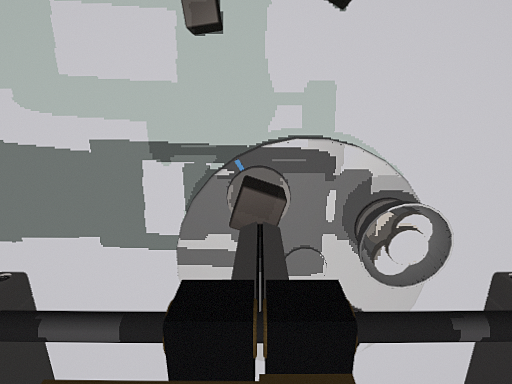

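The cube is right under the fingertips, with its top at about (262,205); the decoy cubes at (200,15) and (340,3) are out of reach. Now press it.

```bash
python3 -m pendant '[[0,0,-1,0,0,0,0],[0,0,-1,0,0,0,0],[0,0,-0.7,0,0,0,0],[0,0,-0.4,0,0,0,0],[0,0,-0.15,0,0,0,0],[0,0,-0.15,0,0,0,0],[0,0,-0.15,0,0,0,0],[0,0,0,0,0,0,0]]'
python3 -m pendant '[[0,0,-0.15,0,0,0,0],[0,0,-0.15,0,0,0,0],[0,0,0,0,0,0,0],[0,0,0,0,0,0,0],[0,0,0,0,0,0,0],[0,0,0,0,0,0,0]]'
python3 - <<'E'
from h import *
for n in('scene','side'): snap(n,n+'7.png');s=robot.get_obs();print(s['tool_pos'],s['wrist_force'])
E
```

```text
time: 9.15
tool_pos: [0.4902, 0.03, 0.0863]
ee_rot: [3.141, 0.0, 1.571]
wrist_force: [0.2, 0.1, 1.1]
width: 0.0007
finger_force: 0.3
time: 9.75
tool_pos: [0.4903, 0.03, 0.0833]
ee_rot: [3.141, 0.0, 1.571]
wrist_force: [0.2, -0.2, 1.2]
width: 0.0004
finger_force: 1.1
[0.49027209 0.03000067 0.08319709] [-0.02812716  0.94386814  1.57192515]
[0.49027114 0.02999643 0.0831955 ] [-0.49478949 -0.15154165  2.58732838]
```

```bash
python3 -m pendant '[[0,0,-0.1,0,0,0,0],[0,0,0,0,0,0,0],[0,0,0,0,0,0,0],[0,0,0,0,0,0,0]]'
python3 -m pendant '[[0,0,0.2,0,0,0,0],[0,0,0.4,0,0,0,0],[0,0,1,0,0,0,0],[0,0,1.5,0,0,0,0],[0,0,1,0,0,0,0],[0,0,0,0,0,0,0]]'
python3 -m pendant '[[0.8,-4,0,0,0,0,0],[0.8,-4,0,0,0,0,0],[0.8,-4,0,0,0,0,0],[0.8,-4,0,0,0,0,0],[0.8,-4,0,0,0,0,0],[0.8,-4,0,0,0,0,0],[0,0,0,0,0,0,0],[0,0,0,0,0,0,0]]'
python3 - <<'E'
from h import *
O=[];D=[]
for n in('scene','side','wrist'):
    im,p=snap(n,n+'8.png');h=cv2.cvtColor(im,cv2.COLOR_RGB2HSV)
    for c in cv2.findContours(cv2.inRange(h,(50,110,50),(78,255,255)),cv2.RETR_EXTERNAL,cv2.CHAIN_APPROX_NONE)[0]:
        if cv2.contourArea(c)<30: continue
        (x,y),w,_=cv2.fitEllipse(c); X=plane(p,(x,y),.04)
        print(n,round(x,1),round(y,1),np.round(w,1),[plane(p,(x,y),z).round(4)[:2] for z in(.03,.04,.05)])
        if np.hypot(X[0]-.545,X[1]+.29)<.03: o,d=ray(p,(x,y));O.append(o);D.append(d/np.linalg.norm(d))
M=[np.eye(3)-np.outer(d,d) for d in D]
print(len(O),np.linalg.solve(sum(M),sum(m@o for m,o in zip(M,O))))
# striker/queen compare before/after in scene
a,b=cv2.imread('pics/side4.png'),cv2.imread('pics/side8.png')
s=robot.get_obs();print(s['tool_pos'],s['wrist_force'],s['time'])
E
```

```text
time: 10.25
tool_pos: [0.4903, 0.03, 0.0822]
ee_rot: [3.141, 0.0, 1.571]
wrist_force: [0.7, -0.1, 1.5]
width: 0.0006
finger_force: 1.4
time: 10.85
tool_pos: [0.491, 0.03, 0.125]
ee_rot: [3.138, 0.0, 1.571]
wrist_force: [0.2, -0.1, -0.3]
width: 0.0005
finger_force: 0.0
time: 11.65
tool_pos: [0.5374, -0.2104, 0.122]
ee_rot: [-3.14, -0.002, 1.569]
wrist_force: [-0.5, 0.5, 0.0]
width: 0.0006
finger_force: 0.0
scene 157.0 279.5 [11.9 14.6] [array([ 0.5371, -0.284 ]), array([ 0.5436, -0.2896]), array([ 0.55  , -0.2953])]
scene 366.8 250.5 [15.7 18.2] [array([0.8875, 0.0499]), array([0.8898, 0.0403]), array([0.892 , 0.0307])]
side 350.6 264.3 [ 5.7 11.1] [array([ 0.5574, -0.286 ]), array([ 0.5471, -0.291 ]), array([ 0.5367, -0.2961])]
2 [ 0.54512061 -0.2915159   0.04217607]
[ 0.53774575 -0.20864651  0.12271775] [-0.11395362  0.07689474  0.14780415] 11.8
```

```bash
python3 - <<'E'
from h import *
up=lambda f:cv2.resize(cv2.imread('pics/'+f),None,fx=4,fy=4,interpolation=cv2.INTER_CUBIC)
def tm(a,b,r):
    A,B=up(a),up(b);x0,y0,x1,y1=[4*v for v in r];T=A[y0:y1,x0:x1];m=24
    R=cv2.matchTemplate(B[y0-m:y1+m,x0-m:x1+m],T,cv2.TM_CCOEFF_NORMED);_,v,_,l=cv2.minMaxLoc(R)
    return (np.array(l)-m)/4,round(v,3)
for n,r in(('scene',(212,176,234,196)),('side',(228,200,248,220))):
    for pr in(('0','8'),('1','8'),('1','7'),('6','7')): print('cube',n,pr,tm(n+pr[0]+'.png',n+pr[1]+'.png',r))
for k,n,r in(('str','scene',(172,200,200,222)),('q','scene',(204,225,230,247)),('q','side',(287,214,313,236)),('str','side',(246,227,276,250))): print(k,n,tm(n+'1.png',n+'8.png',r),'striker pressed:' if k=='str' else 'queen pressed:',tm(n+'1.png',n+('3' if k=='str' else '5')+'.png',r))
P=imaging.camera_params
for n in('scene','side'): print(n,'5mm down =',proj(P(n),[[.49,.03,.076],[.49,.03,.071]]).ptp(axis=0) if hasattr(np.ndarray,'ptp') else np.diff(proj(P(n),[[.49,.03,.076],[.49,.03,.071]]),axis=0))
E
```

```text
cube scene ('0', '8') (array([ 0.25, -0.25]), 0.889)
cube scene ('1', '8') (array([0.25, 0.  ]), 0.94)
cube scene ('1', '7') (array([0.25, 1.  ]), 0.899)
cube scene ('6', '7') (array([0., 1.]), 0.963)
cube side ('0', '8') (array([ 0.  , -0.25]), 0.944)
cube side ('1', '8') (array([0., 0.]), 0.999)
cube side ('1', '7') (array([0.25, 1.25]), 0.851)
cube side ('6', '7') (array([0., 1.]), 0.915)
str scene (array([-2.5 ,  5.25]), -0.057) striker pressed: (array([-0.25,  0.75]), 0.469)
q scene (array([0., 0.]), 0.931) queen pressed: (array([0.25, 1.25]), 0.784)
q side (array([0., 0.]), 0.929) queen pressed: (array([-0.25,  1.5 ]), 0.612)
str side (array([ 0.  , -0.25]), 0.373) striker pressed: (array([-0.75,  0.75]), 0.605)Traceback (most recent call last):
  File "<stdin>", line 11, in <module>
AttributeError: `ptp` was removed from the ndarray class in NumPy 2.0. Use np.ptp(arr, ...) instead.
```

The pictures show the cube going down about 1 px and coming back up, with the cube and queen unmoved. Next is the button, at about (0.545, -0.290, 0.042).

```bash
python3 -m pendant '[[0.3,-4,0,0,0,0,0],[0.4,-4,0,0,0,0,0],[0,0,-2,0,0,0,0],[0,0,-2,0,0,0,0],[0,0,-1.5,0,0,0,0],[0,0,-0.7,0,0,0,0],[0,0,0,0,0,0,0],[0,0,0,0,0,0,0]]'
python3 -m pendant '[[0,0,-0.2,0,0,0,0],[0,0,-0.2,0,0,0,0],[0,0,-0.2,0,0,0,0],[0,0,0,0,0,0,0],[0,0,0,0,0,0,0]]'
python3 -m pendant '[[0,0,-0.2,0,0,0,0],[0,0,-0.1,0,0,0,0],[0,0,0,0,0,0,0],[0,0,0,0,0,0,0]]'
```

```text
time: 12.6
tool_pos: [0.5455, -0.2897, 0.0619]
ee_rot: [3.14, 0.001, 1.572]
wrist_force: [1.4, -0.0, 0.9]
width: 0.0005
finger_force: 0.0
time: 13.1
tool_pos: [0.5452, -0.2902, 0.0554]
ee_rot: [3.141, 0.0, 1.571]
wrist_force: [0.3, 0.2, 1.2]
width: 0.0003
finger_force: 0.5
time: 13.5
tool_pos: [0.5452, -0.2902, 0.0524]
ee_rot: [3.141, 0.0, 1.571]
wrist_force: [0.4, -0.1, 2.1]
width: 0.0005
finger_force: 1.5
```

```bash
python3 -m pendant '[[0,0,-0.15,0,0,0,0],[0,0,0,0,0,0,0],[0,0,0,0,0,0,0]]'; python3 -m pendant '[[0,0,-0.15,0,0,0,0],[0,0,0,0,0,0,0],[0,0,0,0,0,0,0]]'; python3 -m pendant '[[0,0,-0.1,0,0,0,0],[0,0,0,0,0,0,0],[0,0,0,0,0,0,0]]'
```

```text
time: 13.8
tool_pos: [0.5453, -0.2902, 0.0509]
ee_rot: [3.141, 0.0, 1.571]
wrist_force: [0.5, -0.5, 3.6]
width: 0.0001
finger_force: 2.0
time: 14.1
tool_pos: [0.5452, -0.2902, 0.0493]
ee_rot: [3.141, 0.0, 1.571]
wrist_force: [0.2, -1.0, 4.8]
width: 0.0007
finger_force: 2.4
time: 14.4
tool_pos: [0.5453, -0.2902, 0.0492]
ee_rot: [3.141, 0.001, 1.571]
wrist_force: [-0.6, 0.4, 8.7]
width: 0.0006
finger_force: 4.1
```

The button is at its stop: the tip stopped moving and the force rose to 8.7 N. Lift clear and check before handing in.

```bash
python3 -m pendant '[[0,0,0.3,0,0,0,0],[0,0,0.5,0,0,0,0],[0,0,1.5,0,0,0,0],[0,0,2,0,0,0,0],[0,0,2,0,0,0,0],[0,0,1,0,0,0,0],[0,0,0,0,0,0,0],[0,0,0,0,0,0,0]]'
python3 - <<'E'
from h import *
for n,z in(('scene',.049),('side',.049)):
    im,p=snap(n,n+'9.png');h=cv2.cvtColor(im,cv2.COLOR_RGB2HSV)
    for t,m,z in(('blue',cv2.inRange(h,(100,50,60),(125,255,255)),.049),('black',cv2.inRange(h,(0,0,0),(180,255,50)),.047),('green',cv2.inRange(h,(50,110,50),(78,255,255)),.042)):
        for c in cv2.findContours(m,cv2.RETR_EXTERNAL,cv2.CHAIN_APPROX_NONE)[0]:
            if cv2.contourArea(c)>30:
                x=cv2.fitEllipse(c)[0];X=plane(p,x,z)
                if abs(X[0]-.53)<.1 and -.31<X[1]<.06: print(n,t,np.round(x,1),X.round(4)[:2])
E
python3 - <<'E'
from bench import robot
s=robot.get_obs();print(s['tool_pos'],s['wrist_force'],s['time'])
print(robot.close_job())
E
```

```text
time: 15.2
tool_pos: [0.5446, -0.2897, 0.1203]
ee_rot: [-3.141, -0.001, 1.571]
wrist_force: [-0.5, 0.4, -1.2]
width: 0.0005
finger_force: 0.0
scene blue [172.4 294.4] [ 0.6022 -0.3072]
scene black [157.7 282.6] [ 0.5548 -0.2991]
scene black [216.4 234.6] [ 0.5745 -0.1152]
scene black [222.1 186.9] [0.4836 0.0348]
scene green [157.  279.5] [ 0.5449 -0.2906]
side blue [259.8 238. ] [ 0.4547 -0.0881]
side black [298.9 223.7] [ 0.5721 -0.114 ]
side black [237.6 214.1] [0.4842 0.0273]
[ 0.54424451 -0.28946921  0.11934309] [0.18052949 0.61064818 0.24249012] 15.3
the job is handed in; nothing more can be done
None
```

I pressed the striker, the queen and the cube in that order, each pad giving about 4–5 mm by fingertip height, then pressed the green button to its stop. The job was handed in at 15.3 s with the arm clear and no shift of the pieces seen in the pictures; no verdict came back.

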